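# Load the dry thermostat: ratchet the carrier up, fill it, sink it, switch on and start

## Robot

A 6-joint arm with a two-finger parallel gripper is mounted at the origin on a cart in front of the work surface, level with it; the furniture and walls round the work are solid. World frame = base frame: x ahead of the robot, y to its left, z up, the work surface at z = 0. Lengths are in m, angles in rad, forces in N, time in s.
With the tool pointing down it reaches from about 0.275 to 0.725 m from the base axis. Payload 15.9 kg.
Tool frame: the origin (TCP) lies at the very end of the fingers, on their centre line; the grasp point (between the pads) lies 19 mm behind it (hold_point_z is the z of the grasp point in the tool frame, in m); z points along the fingers, y is the line along which they close (so a half turn about z gives the same grasp; the last joint's range is limited). The gripper opens to 85 mm and grips with 20 to 120 N. Pads are 22 mm wide; open, the fingers measure 114 mm over their backs; the gripper's body (76 mm by 85 mm) begins 54 mm behind the grasp point. The pads swing forward as they close: fully open they stand 13 mm farther back than shut.
Start: joints at [-1.199, 0.213, -0.034, 1.323, 0, 1.571], TCP at [0.182, -0.466, 0.231] pointing down, gripper open.
Joint ranges: [-2.98, 2.98], [-0.74, 1.72], [-1.14, 1.35], [-2.1, 2.04], [-1.57, 1.44], [-3.14, 3.14]. Speed limits (rad/s): [1.89, 1.89, 2.39, 2.57, 3.14, 3.14].

## Interface

Orientations are given as a unit quaternion [w, x, y, z].
In Python, from bench import movep, move_straight, move_j, open_jaws, close, dwell, solve_ik, read_camera, PlanningError, hand_in, get_clock, get_joints, get_joint_velocities, get_effort, get_tcp_pos, get_ee_rot, get_wrist_force, get_moment, get_opening, get_gripper_force, hold_point_z gives the robot as it stands. Calls block until the motion is done:
- movep(position, orientation): joint-space move of the TCP to a pose.
- move_straight(position, max_speed=0.15, ori=None, threshold=None): straight line of the TCP; ori=None keeps the orientation; max_speed is the mean speed in m/s. With threshold (N) it stops when the force on the tool has changed by that much, and returns True; else False.
- move_j(angles): joint-space move.
- open_jaws() and close(strength=None): open the fingers fully, or close them until they stop; strength is the grip in N (None keeps the last).
- dwell(seconds).
- solve_ik(position, orientation): joint angles nearest the present ones, or None.
- read_camera(name): name is "scene" or "top" or "wrist"; returns a dict with "color" (384x512x3 uint8, red, green, blue), "z_map" (384x512 float32, m along the optical axis (not along the pixel's ray), 0 where there is no reading), "intrinsics" (3x3 intrinsics, pixels), "R" (3x3) and "t" (3): a world point X has camera coordinates R X + t. Camera axes: x right, y down, z forward; pixel columns grow to the right and rows downward; lengths in m; the calibration is good to about 2 mm. A picture is of the moment at which its call begins.
A pose or a line that the arm cannot do raises PlanningError and nothing moves.
- hand_in(): hands the job in; it is judged then, once.
Readings, each from a call of its own:
- get_clock(): time.
- get_joints(): joint angles.
- get_joint_velocities(): joint speeds.
- get_effort(): joint torques, N m.
- get_tcp_pos(): TCP position.
- get_ee_rot(): TCP orientation.
- get_wrist_force(): force on the tool from outside, world axes, zero at the start.
- get_moment(): the same for the moment, N m.
- get_opening(): opening from 0.0 (shut) to 1.0 (fully open).
- get_gripper_force(): force on a finger pad.
Only numpy, scipy, OpenCV 4.12 (cv2) and the standard library are available. Lean on these libraries where they do the work, as an engineer would, in place of code of your own. Each camera call takes 0.05 s, during which the arm holds its last target. There are 200 camera calls.

## Task

Get the sample jars heating: turn the thermostat's long isolator handle off, lift the jar carrier by its cross handle, click by click, until it hangs by itself on the last tooth of its rail, and stand every small amber jar that is on the bench upright in a compartment of its own. Then hold the pawl's tab down until the loaded carrier has sunk fully home in the well, turn the isolator back on, and twist the start knob clockwise to its stop and let it spring back. Never have the power on while the carrier is out of the well, and leave the other things on the bench where they stand.

Things in the scene. Friction and masses are not known exactly. Their poses are not given: they have to be found in the camera images.
- thermostat: White fixed case 170 (x) x 330 (y) x 120 mm high, turned up to 0.15 rad. Origin: centre of its underside; x away from the robot, y left, z up. On top: open well at the back (x -3 to 69 mm, y -143 to 157) with the carrier; its toothed rail, guide and pawl at the right end (y -118); in front (x -85 to -3) a flat deck with, from right to left, the pawl's tab, the isolator handle, the start knob.
- carrier (a joint): Height (m) of the steel jar carrier and its toothed rail: 0 = fully down, 0.090 = hanging on the sixth and last tooth, 0.096 = upper stop. Lifted past a tooth (15 mm apart) it hangs there, up to 1 mm low. Lifting takes 5 N and 1.1 N more for each 10 mm/s; with the pawl off it sinks by itself, damped, at 30 to 100 mm/s. Starts down.
- carrier_handle (a point): Grip point of the black cross handle on top of the rail: a round bar, 14 mm thick, 78 mm long, along the thermostat's x; axes as the thermostat's. Take it from above with the fingers on its two y sides; at its lowest it is 216 mm above the bench, and the rail guide under it ends 40 mm below its centre.
- carrier_floor (a point): Centre of the carrier's four compartments, on its floor (28 mm above the bench when down, 118 mm on the last tooth); moves with the carrier, axes as the thermostat's. Each compartment is 54 (x) x 54 (y) mm, in a row along y, parted by thin plates 27 mm high, with guard rails along the x sides up to 27 mm above the floor: grip the jars above that, fingers on their x sides.
- place_1 (a point): Centre of the floor of the first compartment, the one nearest the rail (73 mm from the rail's axis); moves with the carrier.
- place_2 (a point): The same for the second compartment, 56 mm farther to the left.
- place_3 (a point): The same for the third compartment.
- place_4 (a point): The same for the fourth, left-most compartment.
- pawl (a joint): Angle (rad) of the sprung pawl: 0 = under a tooth, holding the carrier; above 0.22 = clear of the teeth, the carrier sinks; 0.42 = stop. It springs back to 0.
- pawl_tab (a point): Middle of the top face of the pawl's black ribbed thumb tab, 24 (x) x 28 (y) mm, 39 mm above the deck, 87 mm in front of the rail. Pressed straight down some 20 mm (about 3 N) it turns the pawl to 0.3 rad; the full travel is 28 mm. With the carrier up, the front end of the cross handle is 63 mm behind the tab and 147 mm above it.
- isolator (a joint): Angle (rad) of the isolator handle: 0 = off, 1.047 = on (as it starts); it snaps into either end (0.15 N m). It grows clockwise seen from above.
- isolator_grip (a point): On the handle's axis, 27 mm above the deck: the long black bar in the middle of the deck, 62 mm long, 14 mm wide, 6 to 34 mm above the deck on a round plate of 52 mm diameter. The point's x axis runs along the bar, z up. Off: the bar lies along the thermostat's x; on: turned 60 degrees clockwise.
- start_knob (a joint): Angle (rad) of the start knob: 0 = at rest, 1.047 = stop, growing clockwise seen from above; a spring (0.06 N m at rest, 0.19 N m at the stop) turns it back to 0 when let go.
- start_grip (a point): On the knob's axis, 27 mm above the deck: the smaller black knob at the left of the deck, a fluted round of 40 mm diameter, 13 mm high, with a grip bar 40 mm long and 11 mm wide, 13 to 34 mm above the deck. The point's x axis runs along the bar, z up.
- sample_1: Squat amber sample jar with a white screw cap and a blank paper band, 46 mm in diameter, 64 mm tall (body to 48 mm, cap 43 mm in diameter above), about 0.14 kg, standing on the bench right of the thermostat. Origin: centre of its underside, z up. Two to four of the four jars are there.
- sample_2: Squat amber sample jar with a white screw cap and a blank paper band, 46 mm in diameter, 64 mm tall (body to 48 mm, cap 43 mm in diameter above), about 0.14 kg, standing on the bench right of the thermostat. Origin: centre of its underside, z up. Two to four of the four jars are there.
- sample_3: Squat amber sample jar with a white screw cap and a blank paper band, 46 mm in diameter, 64 mm tall (body to 48 mm, cap 43 mm in diameter above), about 0.14 kg, standing on the bench right of the thermostat. Origin: centre of its underside, z up. Two to four of the four jars are there.
- sample_4: Squat amber sample jar with a white screw cap and a blank paper band, 46 mm in diameter, 64 mm tall (body to 48 mm, cap 43 mm in diameter above), about 0.14 kg, standing on the bench right of the thermostat. Origin: centre of its underside, z up. Two to four of the four jars are there.
- slide_box: Flat blue box, 69 x 100 x 31 mm, at the right back; not to be moved. Origin: centre of its underside.
- petri_dish: Glass dish, 58 mm in diameter, 14 mm high, between the sink and the jars at the right; not to be moved. Origin: centre of its underside.
- rubber_stopper: Black rubber stopper, 32 mm in diameter, 30 mm high, near the front edge of the bench; not to be moved. Origin: centre of its underside.

How it is judged:
On the way, in this order (a step that is already met when the one before it is completed fails the run):
1. the isolator is off (value of joint isolator below 0.15 rad), for 0.2 s.
2. the empty carrier hangs on the last tooth, the isolator off (value of joint carrier above 0.086 m and value of joint pawl below 0.06 rad and value of joint isolator below 0.15 rad), for 0.4 s.
3. every jar stands upright in a compartment of the raised carrier (value of joint carrier above 0.086 m and x of sample_1 in the frame of carrier_floor between -0.012 and 0.012 m and y of sample_1 in the frame of carrier_floor between -0.096 and 0.096 m and z of sample_1 in the frame of carrier_floor between -0.006 and 0.01 m and angle between each of sample_1, sample_2, sample_3, sample_4's own z axis and vertical below 0.12 rad and x of sample_2 in the frame of carrier_floor between -0.012 and 0.012 m and y of sample_2 in the frame of carrier_floor between -0.096 and 0.096 m and z of sample_2 in the frame of carrier_floor between -0.006 and 0.01 m and x of sample_3 in the frame of carrier_floor between -0.012 and 0.012 m and y of sample_3 in the frame of carrier_floor between -0.096 and 0.096 m and z of sample_3 in the frame of carrier_floor between -0.006 and 0.01 m and x of sample_4 in the frame of carrier_floor between -0.012 and 0.012 m and y of sample_4 in the frame of carrier_floor between -0.096 and 0.096 m and z of sample_4 in the frame of carrier_floor between -0.006 and 0.01 m), for 0.3 s.
4. the loaded carrier is fully down in the well (value of joint carrier below 0.005 m and x of sample_1 in the frame of carrier_floor between -0.012 and 0.012 m and y of sample_1 in the frame of carrier_floor between -0.096 and 0.096 m and z of sample_1 in the frame of carrier_floor between -0.006 and 0.01 m and angle between each of sample_1, sample_2, sample_3, sample_4's own z axis and vertical below 0.12 rad and x of sample_2 in the frame of carrier_floor between -0.012 and 0.012 m and y of sample_2 in the frame of carrier_floor between -0.096 and 0.096 m and z of sample_2 in the frame of carrier_floor between -0.006 and 0.01 m and x of sample_3 in the frame of carrier_floor between -0.012 and 0.012 m and y of sample_3 in the frame of carrier_floor between -0.096 and 0.096 m and z of sample_3 in the frame of carrier_floor between -0.006 and 0.01 m and x of sample_4 in the frame of carrier_floor between -0.012 and 0.012 m and y of sample_4 in the frame of carrier_floor between -0.096 and 0.096 m and z of sample_4 in the frame of carrier_floor between -0.006 and 0.01 m), for 0.3 s.
5. the isolator is on again (value of joint isolator above 0.9 rad), for 0.2 s.
6. the start knob has been twisted to its stop (value of joint start_knob above 0.97 rad), for 0.1 s.
At the end, for the whole second after the job is handed in: Every jar present stands upright (within 7 degrees) and at rest on the floor of a compartment of its own; the carrier is fully down (within 5 mm), the pawl sprung back, the isolator on (past 0.9 rad) and the start knob back at rest (below 0.12 rad) (all of step 4 and linear speed of each of sample_1, sample_2, sample_3, sample_4 below 0.02 m/s and value of joint pawl below 0.06 rad and value of joint isolator above 0.9 rad and value of joint start_knob below 0.12 rad); the robot touches nothing.
It fails at once if the power is on while the carrier is out of the well (value of joint isolator above 0.5 rad and value of joint carrier above 0.02 m).
It fails at once if another thing on the bench was moved by more than 50 mm (distance of any of slide_box, petri_dish, rubber_stopper from where it was at the start of the episode above 0.05 m).
Of sample_1, sample_2, sample_3, sample_4 only 2 to 4 are there at a start; the rules pass over those that are not, and their reading is None.
At some moment in a run one of sample_1, sample_2, sample_3, sample_4 may be knocked a few centimetres aside while the robot is not near it.
It also fails if it takes over 210 s, if anything falls off the work surface, if the arm or the gripper's body presses on something with over 40 N, if the wrist force passes 120 N, or if a joint passes its speed limit or range.

## Working session

There is one attempt and no reset: what is moved stays moved. The work goes in short steps, each a Python script; the robot and the scene stay as the last script left them, time stands still between calls to the robot, and variables do not carry over. Pictures are saved under pics/ and viewed, at most 14 in all, crops included, and the job is handed in when it is done.

```bash
ls; mkdir -p pics; python3 - <<'E'
from bench import *
import cv2,numpy as np
for n in ["scene","top"]:
    c=read_camera(n); np.savez(f"{n}0.npz",**c)
    cv2.imwrite(f"pics/{n}0.png",c["color"][...,::-1]); print(n,c["intrinsics"],c["R"],c["t"],(c["z_map"]>0).mean())
print(get_ee_rot(),hold_point_z() if callable(hold_point_z) else hold_point_z,get_clock())
E
```

```text
pics
scene [[416.82164032   0.         259.42525657]
 [  0.         416.82164032 189.54399129]
 [  0.           0.           1.        ]] [[-0.63782306 -0.77015931 -0.0060309 ]
 [-0.43066004  0.36312989 -0.82623762]
 [ 0.6385246  -0.52439614 -0.56328946]] [0.41585274 0.30443157 1.05854099] 0.9960225423177084
top [[416.40744568   0.         252.00114509]
 [  0.         416.40744568 187.82554631]
 [  0.           0.           1.        ]] [[-0.25976854 -0.96565018  0.00632668]
 [-0.94352374  0.25241035 -0.21459721]
 [ 0.20562892 -0.06171497 -0.97668214]] [0.20249399 0.49006165 1.3577745 ] 0.9958699544270834
[-4.47618619e-04  9.82771115e-01  1.84826215e-01 -7.14326101e-05] -0.0187 0.1
```

View pics/top0.png

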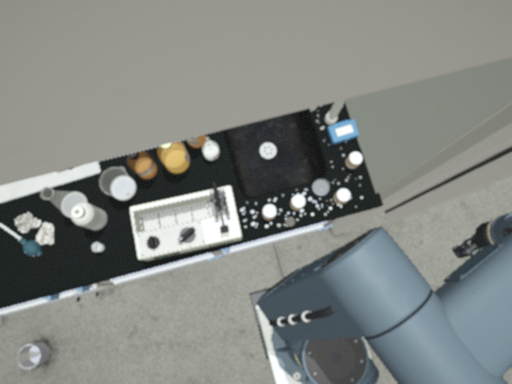

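View pics/scene0.png

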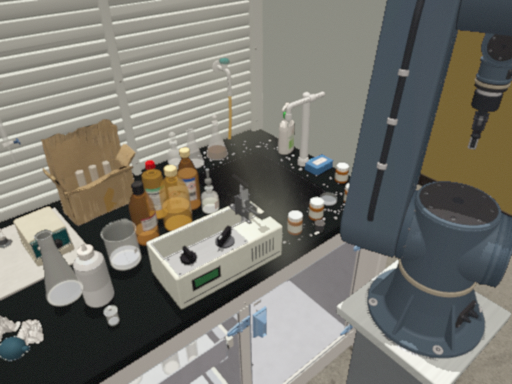

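The top picture shows the thermostat at about (130–243, 187–262). Jar caps are at (269,212), (298,201), (343,195) and (354,159), the dish at (320,186) and the blue box at (344,131). Next I'll measure from depth.

```bash
cat > h.py <<'E'
from bench import *
import numpy as np, cv2
from scipy.spatial.transform import Rotation as Rn
def cloud(c):
    v,u=np.mgrid[:384,:512]; K=c["intrinsics"]; z=c["z_map"]
    P=np.stack([(u-K[0,2])/K[0,0]*z,(v-K[1,2])/K[1,1]*z,z],-1)
    return (P-c["t"])@c["R"]
def ray(c,u,v,h):
    d=c["R"].T@np.array([(u-c["intrinsics"][0,2])/c["intrinsics"][0,0],(v-c["intrinsics"][1,2])/c["intrinsics"][1,1],1]); o=-c["R"].T@c["t"]
    return o+d*(h-o[2])/d[2]
def down(a):  # tool down, closing axis (tool y) at world angle a
    y=np.array([np.cos(a),np.sin(a),0]); z=np.array([0,0,-1.]); x=np.cross(y,z)
    q=Rn.from_matrix(np.stack([x,y,z],1)).as_quat(); return [q[3],q[0],q[1],q[2]]
def caps(c,zlo=.05,zhi=.075):
    P=cloud(c); m=((P[...,2]>zlo)&(P[...,2]<zhi)&(c["color"].min(-1)>130)).astype(np.uint8)
    n,l,s,ce=cv2.connectedComponentsWithStats(m)
    return [(s[i,4],ce[i],np.median(P[l==i],0)) for i in range(1,n) if s[i,4]>25]
E
python3 - <<'E'
from h import *
np.set_printoptions(precision=4,suppress=True)
c=dict(np.load("top0.npz")); P=cloud(c)
for k in caps(c): print(k[0],k[1],k[2],ray(c,*k[1],.064))
m=((abs(P[...,2]-.12)<.012)&(P[...,0]>.2)&(c["color"].min(-1)>140)).astype(np.uint8)
m[:,:110]=0;m[:,260:]=0
pts=P[m>0]; print(len(pts),np.median(pts[:,2]))
r=cv2.minAreaRect(pts[:,:2].astype(np.float32)); print(r,cv2.boxPoints(r))
for u,v in [(152,242),(187,234),(224,230),(219,192),(219,205),(268,230),(344,131),(320,186)]: print(u,v,P[v,u])
E
```

```text
92 [359.0435 123.5217] [ 0.6483 -0.3513  0.061 ] [ 0.6485 -0.3504  0.064 ]
26 [332.4231 114.8846] [ 0.7017 -0.2696  0.0622] [ 0.7029 -0.2703  0.064 ]
147 [210.5374 149.5306] [0.6882 0.1723 0.0616] [0.6898 0.1717 0.064 ]
93 [373.5376 165.5699] [ 0.4969 -0.3512  0.0635] [ 0.4914 -0.3506  0.064 ]
134 [355.5672 157.7313] [ 0.533  -0.3005  0.0638] [ 0.5336 -0.3001  0.064 ]
62 [126.8065 189.5323] [0.6196 0.4712 0.062 ] [0.6261 0.4759 0.064 ]
139 [343.2878 194.518 ] [ 0.4223 -0.2209  0.0635] [ 0.4221 -0.2203  0.064 ]
90 [ 73.3333 202.5556] [0.6276 0.6475 0.0646] [0.6284 0.656  0.064 ]
131 [298.4046 200.7939] [ 0.4412 -0.0688  0.0632] [ 0.4405 -0.0688  0.064 ]
27 [389.8889 199.6296] [ 0.3655 -0.3665  0.0605] [ 0.3651 -0.3658  0.064 ]
266 [167.9173 209.485 ] [0.5293 0.3625 0.0567] [0.5244 0.3578 0.064 ]
140 [269.4714 210.4143] [0.4338 0.0333 0.0637] [0.4342 0.0332 0.064 ]
51 [ 98.2745 219.1373] [0.549  0.5827 0.0631] [0.5523 0.5863 0.064 ]
29 [391.8621 216.4138] [ 0.3098 -0.3538  0.0607] [ 0.3098 -0.3535  0.064 ]
3154 0.11869970082017142
((0.5285525918006897, 0.3204312026500702), (0.35982275009155273, 0.36342495679855347), 8.603997230529785) [[0.3235 0.4732]
 [0.3779 0.1138]
 [0.7336 0.1677]
 [0.6793 0.527 ]]
152 242 [0.4189 0.4116 0.1615]
187 234 [0.4158 0.3044 0.1564]
224 230 [0.3982 0.1923 0.1584]
219 192 [0.5251 0.1788 0.1228]
219 205 [0.4657 0.1866 0.2194]
268 230 [ 0.3794  0.0505 -0.0021]
344 131 [ 0.6471 -0.3039  0.0254]
320 186 [ 0.4814 -0.168  -0.0007]
```

```bash
python3 - <<'E'
from h import *
np.set_printoptions(precision=4,suppress=True)
c=dict(np.load("top0.npz")); P=cloud(c)
m=((abs(P[...,2]-.12)<.007)&(P[...,0]>.2)&(c["color"].min(-1)>120)).astype(np.uint8)
m=cv2.morphologyEx(m,cv2.MORPH_OPEN,np.ones((2,2)))
n,l,s,ce=cv2.connectedComponentsWithStats(m); i=l[250,200] or 1+np.argmax(s[1:,4]); print(s[i])
r=cv2.minAreaRect(P[l==i][:,:2].astype(np.float32)); print(r,cv2.boxPoints(r))
move_straight([.13,-.33,.35])
movep([.30,.26,.42],down(0.0))
print(get_clock(),get_tcp_pos(),get_joints())
for k in range(1):
    c=read_camera("wrist"); np.savez("w0.npz",**c); cv2.imwrite("pics/w0.png",c["color"][...,::-1]); print(c["R"],c["t"],-c["R"].T@c["t"])
E
```

```text
[ 132  187  111   73 2902]
((0.409851610660553, 0.31381845474243164), (0.34773194789886475, 0.3167964518070221), 84.5979995727539) [[0.2358 0.1556]
 [0.5512 0.1258]
 [0.5839 0.472 ]
 [0.2685 0.5018]]
4.175 [0.3003 0.2596 0.42  ] [ 0.713   0.0542  0.2635  1.7801 -0.0001  2.2848]
[[ 1.      0.0009  0.0001]
 [ 0.0008 -0.9644  0.2646]
 [ 0.0003 -0.2646 -0.9644]] [-0.3007  0.1644  0.6286] [0.3004 0.3251 0.5628]
```

View pics/w0.png

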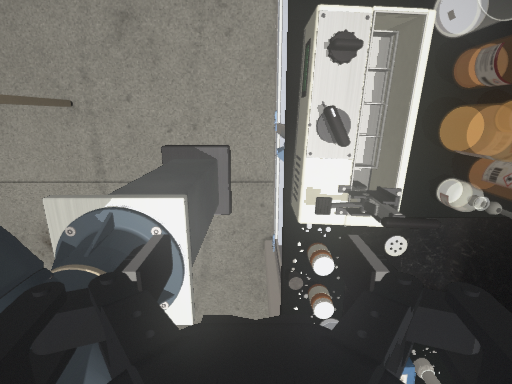

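The wrist view shows the thermostat upright in the picture: start knob (343,47), isolator (333,125), tab (323,205), cross handle (368,200), and two jars at (321,260) and (321,302).

```bash
python3 - <<'E'
from h import *
np.set_printoptions(precision=4,suppress=True)
c=dict(np.load("w0.npz")); P=cloud(c); col=c["color"]
roi=np.zeros((384,512),bool); roi[2:235,285:445]=1
m=(roi&(abs(P[...,2]-.12)<.006)&(col.min(-1)>110)).astype(np.uint8)
n,l,s,ce=cv2.connectedComponentsWithStats(m); i=1+np.argmax(s[1:,4]); print(s[i],np.median(P[l==i][:,2]))
r=cv2.minAreaRect(P[l==i][:,:2].astype(np.float32)); print(r); b=cv2.boxPoints(r); print(b)
e=max([b[1]-b[0],b[2]-b[1]],key=np.linalg.norm); e=e*np.sign(e[1]); th=np.arctan2(-e[0],e[1]); o=np.array(r[0]); print("th",th,"o",o)
Rt=np.array([[np.cos(th),np.sin(th)],[-np.sin(th),np.cos(th)]])
L=(P[...,:2]-o)@Rt.T
def blob(name,uv,zl,zh,rad=30):
    v,u=np.mgrid[:384,:512]
    m=((abs(u-uv[0])<rad)&(abs(v-uv[1])<rad)&(P[...,2]>zl)&(P[...,2]<zh)&(col.max(-1)<110)).astype(np.uint8)
    n,l,s,ce=cv2.connectedComponentsWithStats(m); i=1+np.argmax(s[1:,4]); q=P[l==i]; 
    r=cv2.minAreaRect(q[:,:2].astype(np.float32)); 
    r2=cv2.minAreaRect(L[l==i].astype(np.float32)); print(name,len(q),np.median(q,0),r,"local",r2,cv2.boxPoints(r)[:3].ravel())
blob("iso",(336,125),.148,.165); blob("start",(343,47),.148,.165); blob("tab",(323,205),.15,.17,12); blob("handle",(368,200),.212,.235,50)
E
```

```text
[  298     4   138   223 12277] 0.11993114677657804
((0.46278896927833557, 0.3073441982269287), (0.3298785388469696, 0.16954465210437775), 87.57601928710938)
[[0.3711 0.1461]
 [0.5405 0.139 ]
 [0.5545 0.4686]
 [0.3851 0.4757]]
th -0.0423063 o [0.4628 0.3073]
iso 400 [0.4184 0.3081 0.1537] ((0.4186558127403259, 0.30951955914497375), (0.014422080479562283, 0.06064869463443756), 27.104578018188477) local ((-0.04418568313121796, 0.0003068670630455017), (0.014422073028981686, 0.060648661106824875), 29.52851104736328) [0.3984 0.3332 0.4261 0.2792 0.4389 0.2858]
start 268 [0.423  0.4161 0.1532] ((0.422687828540802, 0.4164932072162628), (0.0107278386130929, 0.038063738495111465), 89.48392486572266) local ((-0.04468159005045891, 0.10735531896352768), (0.03806371986865997, 0.01072783675044775), 1.9078876972198486) [0.4036 0.4113 0.4417 0.411  0.4418 0.4217]
tab 261 [0.4024 0.1933 0.1595] ((0.40605780482292175, 0.1928349882364273), (0.025960877537727356, 0.029831623658537865), 89.56275177001953) local ((-0.051837366074323654, -0.11680611968040466), (0.029831653460860252, 0.025960858911275864), 1.9868125915527344) [0.391  0.18   0.4209 0.1797 0.4211 0.2057]
handle 402 [0.4882 0.1908 0.2217] ((0.4893484115600586, 0.18946608901023865), (0.015797484666109085, 0.04605093598365784), 87.31800079345703) local ((0.03152120113372803, -0.11664935946464539), (0.015797480940818787, 0.04605095461010933), 89.74198913574219) [0.466  0.1827 0.512  0.1805 0.5127 0.1963]
```

```bash
cat >> h.py <<'E'
TH=-.0423; O=np.array([.4628,.3073])
def loc(x,y,z): 
    c,s=np.cos(TH),np.sin(TH); return [O[0]+c*x-s*y,O[1]+s*x+c*y,z]
def st(*a): print(*a,"t",np.round(get_clock(),2),"tcp",np.round(get_tcp_pos(),4),"F",np.round(get_wrist_force(),1),"M",np.round(get_moment(),2),"op",round(float(get_opening()),3))
def snap(cam,name,crop=None,k=1):
    c=read_camera(cam); im=c["color"][...,::-1]
    if crop: im=im[crop[1]:crop[3],crop[0]:crop[2]]
    cv2.imwrite(f"pics/{name}.png",cv2.resize(im,None,fx=k,fy=k,interpolation=cv2.INTER_CUBIC)); return c
E
python3 - <<'E'
from h import *
a=TH+np.pi/6
p=loc(-.044,0,.26); movep(p,down(a)); open_jaws()
p[2]=.131; print(move_straight(p,.1,threshold=8)); st("in")
close(40); st("closed")
for k in range(1,7):
    movep(p,down(a+k*np.pi/18))
st("turned"); dwell(.2)
open_jaws(); p[2]=.3; move_straight(p,.2); st()
c=snap("wrist","w1"); 
E
```

```text
False
in t 6.72 tcp [0.4191 0.3094 0.1315] F [ 0.   0.4 -0.3] M [ 0.07  0.01 -0.03] op 0.998
closed t 7.37 tcp [0.4193 0.3095 0.1313] F [4.4 1.9 0.7] M [ 0.38 -0.83 -0.01] op 0.155
turned t 9.12 tcp [0.4204 0.3103 0.1317] F [10.2  7.1 -0.9] M [ 1.36 -1.96 -0.03] op 0.154
t 11.0 tcp [0.4186 0.309  0.2991] F [-0.7 -0.3 -0.5] M [ 0.01  0.03 -0.01] op 1.001
```

View pics/w1.png

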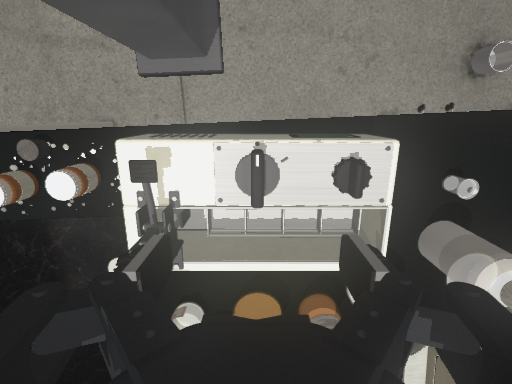

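The isolator bar (257,180) now lies along the thermostat's x, so it is off. Next is lifting the carrier.

```bash
python3 - <<'E'
from h import *
q=down(TH+np.pi/2)
p=loc(.033,-.118,.29); movep(p,q)
p[2]=.199; print(move_straight(p,.1,threshold=8)); st("in")
close(50); st("closed"); z0=get_tcp_pos()[2]
for dz in (.03,.06,.0925):
    p[2]=.199+dz; move_straight(p,.04); st(dz)
dwell(.2); p[2]-=.002; move_straight(p,.02); st("set"); 
open_jaws(); st("rel"); p[2]=.40; move_straight(p,.2)
movep([.33,.22,.45],down(0)); c=snap("wrist","w2"); np.savez("w2.npz",**c); st()
P=cloud(c); 
for z0,z1 in ((.29,.33),(.20,.24)):
    m=(P[...,2]>z0)&(P[...,2]<z1)&(P[...,0]>.42)&(P[...,0]<.56)&(P[...,1]>.14)&(P[...,1]<.24); print(m.sum(),P[m].mean(0) if m.any() else 0, np.percentile(P[m][:,2],95) if m.any() else 0)
E
```

```text
False
in t 12.73 tcp [0.491  0.1882 0.1996] F [ 0.6 -0.4  0.4] M [-0.02 -0.02  0.01] op 0.998
closed t 13.35 tcp [0.4909 0.1891 0.1994] F [-0.5  8.6  2.2] M [ 1.58  0.21 -0.06] op 0.213
0.03 t 14.25 tcp [0.4909 0.1891 0.2293] F [-0.3  8.5  1. ] M [ 1.67  0.05 -0.08] op 0.211
0.06 t 15.15 tcp [0.4909 0.1891 0.2592] F [-0.4  9.1  0.3] M [ 1.67 -0.07 -0.01] op 0.214
0.0925 t 16.12 tcp [0.4908 0.1891 0.2914] F [ 1.7  9.3 -3.2] M [ 1.81 -0.23 -0.02] op 0.21
set t 16.57 tcp [0.4908 0.1891 0.2894] F [ 1.6 10.1 -2.7] M [ 1.8  -0.32 -0.02] op 0.213
rel t 17.23 tcp [0.4908 0.188  0.2895] F [ 0.3  0.7 -0.1] M [-0.03 -0.04 -0.04] op 0.998
t 19.52 tcp [0.3302 0.2199 0.4497] F [-0.5  0.2 -0.5] M [ 0.04 -0.01  0.01] op 0.998
1024 [0.50075065 0.18997515 0.30998222] 0.3136313507742178
238 [0.48172603 0.19172315 0.21999519] 0.23576818712880235
```

View pics/w2.png

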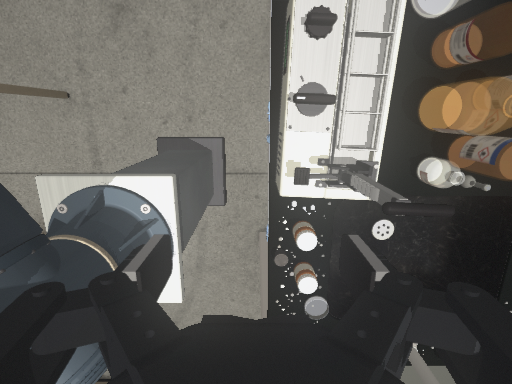

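The carrier hangs at about 0.0905, with the handle top at 0.3136. I'll verify the compartments from the cloud and take the first jar.

```bash
sed -i 's/O=np.array(\[.4628,.3073\])/O=np.array([.4634,.3080])/' h.py
cat >> h.py <<'E'
Q=down(TH); PL={1:-.045,2:.011,3:.067,4:.123}
def find(g,h=.2):
    """refine cap position near guess g with the wrist camera"""
    p=np.array(get_tcp_pos()); 
    c=read_camera("wrist"); ks=[(np.linalg.norm(ray(c,*k[1],.064)[:2]-g),k[0],ray(c,*k[1],.064)) for k in caps(c)]
    ks.sort(key=lambda k:k[0]); print("caps",[(k[1],np.round(k[2][:2],4)) for k in ks[:4]]); return c,ks[0][2][:2]
def pick(g,dy=0):
    p=[g[0],g[1]+dy,.20]; p[2]=.072; move_straight([g[0],g[1]+dy,.09],.2)
    hit=move_straight([g[0],g[1]+dy,.031],.08,threshold=8); st("down",hit)
    if hit: return False
    close(40); st("grip"); move_straight([g[0],g[1]+dy,.2],.2); st("up"); return get_opening()>.3
def place(n,dy=0):
    p=np.array(get_tcp_pos()); p[2]=.38; move_straight(p,.3)
    t=np.array(loc(.033,PL[n]+dy,.38)); move_straight(t,.3,ori=Q)
    t[2]=.118+.031+.040; move_straight(t,.2); t[2]=.118+.031
    hit=move_straight(t,.05,threshold=6); st("placed",hit)
    return hit,t
E
python3 - <<'E'
from h import *
np.set_printoptions(precision=4,suppress=True)
c=dict(np.load("w2.npz")); P=cloud(c); L=(P[...,:2]-O)@np.array([[np.cos(TH),np.sin(TH)],[-np.sin(TH),np.cos(TH)]]).T
m=(P[...,2]>.137)&(P[...,2]<.153)&(L[...,0]>-.001)&(L[...,0]<.075)&(L[...,1]>-.075)&(L[...,1]<.16)
x,y=L[m].T; print(m.sum(),np.median(P[m][:,2]))
print("x",np.histogram(x,bins=np.arange(0,.074,.004))); print("y",np.histogram(y[(x>.012)&(x<.054)],bins=np.arange(-.075,.16,.004)))
g=np.array([.434,.033]); move_straight([.40,.06,.40],.3); movep([*g,.25],Q); c,g=find(g); cv2.imwrite("pics/w3.png",c["color"][...,::-1]); st(g)
E
```

```text
1376 0.14430819204235165
x (array([402, 132,  28,  19,  20,  21,  24,  26,  25,  22,  27,  21,  22,
        19, 104, 438,  26,   0]), array([0.   , 0.004, 0.008, 0.012, 0.016, 0.02 , 0.024, 0.028, 0.032,
       0.036, 0.04 , 0.044, 0.048, 0.052, 0.056, 0.06 , 0.064, 0.068,
       0.072]))
y (array([56,  0,  0,  0,  0,  0,  0,  0,  0,  0,  0,  0,  0,  0, 37,  0,  0,
        0,  0,  0,  0,  0,  0,  0,  0,  0,  0,  9, 50,  0,  0,  0,  0,  0,
        0,  0,  0,  0,  0,  0,  0, 14, 71,  0,  0,  0,  0,  0,  0,  0,  0,
        0,  0,  0,  0,  0,  0,  0]), array([-0.075, -0.071, -0.067, -0.063, -0.059, -0.055, -0.051, -0.047,
       -0.043, -0.039, -0.035, -0.031, -0.027, -0.023, -0.019, -0.015,
       -0.011, -0.007, -0.003,  0.001,  0.005,  0.009,  0.013,  0.017,
        0.021,  0.025,  0.029,  0.033,  0.037,  0.041,  0.045,  0.049,
        0.053,  0.057,  0.061,  0.065,  0.069,  0.073,  0.077,  0.081,
        0.085,  0.089,  0.093,  0.097,  0.101,  0.105,  0.109,  0.113,
        0.117,  0.121,  0.125,  0.129,  0.133,  0.137,  0.141,  0.145,
        0.149,  0.153,  0.157]))
caps [(np.int32(962), array([0.4357, 0.0352])), (np.int32(774), array([ 0.4427, -0.067 ])), (np.int32(1066), array([0.6795, 0.1675]))]
[0.4357 0.0352] t 20.99 tcp [0.4347 0.0338 0.2519] F [-0.5  0.4  0.3] M [-0.    0.04  0.01] op 1.004
```

View pics/w3.png

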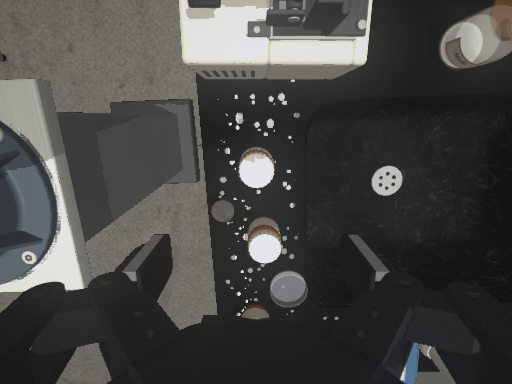

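The wrist view shows the jar caps at (257,171) and (265,247), the stopper at (222,210) and the dish at (288,288). The fingers have clear paths.

```bash
python3 - <<'E'
from h import *
print(pick(np.array([.4352,.0343])))
hit,t=place(4)
if not hit:
    open_jaws(); t[2]=.38; move_straight(t,.25)
    t2=loc(-.02,.05,.42); move_straight(t2,.3); c=snap("wrist","w4"); st()
E
```

```text
down False t 22.82 tcp [0.4356 0.0343 0.0314] F [0.3 0.2 0.1] M [0.06 0.01 0.07] op 0.996
grip t 23.3 tcp [0.4354 0.0343 0.0315] F [-3.9 -0.1 11.5] M [-0.05  0.69 -0.01] op 0.52
up t 24.29 tcp [0.4346 0.0343 0.199 ] F [-0.3  0.3 -1.9] M [0.02 0.04 0.02] op 0.518
TrueTraceback (most recent call last):
  File "<stdin>", line 3, in <module>
  File "h.py", line 39, in place
    t=np.array(loc(.033,PL[n]+dy,.38)); move_straight(t,.3,ori=Q)
                                        ~~~~~~~~~~~~~^^^^^^^^^^^^
bench.PlanningError: the arm cannot follow that straight line within its joint ranges
```

```bash
ls pics
```

```text
scene0.png
top0.png
w0.png
w1.png
w2.png
w3.png
```

```bash
python3 - <<'E'
from h import *
for n in (1,2,3,4):
  for z in (.15,.19,.22,.26,.3,.34,.38):
    j=solve_ik(loc(.033,PL[n],z),Q); print(n,z,None if j is None else np.round(j,2))
E
```

```text
1 0.15 [ 0.49  0.36 -0.04  1.17  0.    2.1 ]
1 0.19 [0.49 0.35 0.04 1.26 0.   2.1 ]
1 0.22 [0.49 0.34 0.11 1.34 0.   2.1 ]
1 0.26 [0.49 0.34 0.2  1.44 0.   2.1 ]
1 0.3 [0.49 0.35 0.32 1.54 0.   2.1 ]
1 0.34 [0.49 0.36 0.44 1.65 0.   2.1 ]
1 0.38 [0.49 0.4  0.6  1.77 0.   2.1 ]
2 0.15 [0.57 0.42 0.05 1.2  0.   2.18]
2 0.19 [0.57 0.41 0.13 1.29 0.   2.18]
2 0.22 [0.57 0.4  0.2  1.37 0.   2.18]
2 0.26 [0.57 0.41 0.3  1.47 0.   2.18]
2 0.3 [0.57 0.42 0.42 1.57 0.   2.18]
2 0.34 [0.57 0.44 0.56 1.69 0.   2.18]
2 0.38 [0.57 0.48 0.73 1.82 0.   2.18]
3 0.15 [0.64 0.49 0.16 1.24 0.   2.26]
3 0.19 [0.64 0.48 0.24 1.33 0.   2.26]
3 0.22 [0.64 0.48 0.32 1.41 0.   2.26]
3 0.26 [0.64 0.49 0.43 1.51 0.   2.26]
3 0.3 [0.64 0.5  0.55 1.62 0.   2.26]
3 0.34 [0.64 0.54 0.71 1.75 0.   2.26]
3 0.38 [0.64 0.6  0.93 1.9  0.   2.26]
4 0.15 [0.71 0.58 0.29 1.29 0.   2.32]
4 0.19 [0.71 0.57 0.38 1.38 0.   2.32]
4 0.22 [0.71 0.57 0.46 1.46 0.   2.32]
4 0.26 [0.71 0.58 0.58 1.57 0.   2.32]
4 0.3 [0.71 0.61 0.73 1.69 0.   2.32]
4 0.34 [0.71 0.66 0.93 1.84 0.   2.32]
4 0.38 None
```

```bash
cat >> h.py <<'E'
def place(n,dy=-.0007):
    p=np.array(get_tcp_pos()); p[2]=.38; move_straight(p,.3)
    y=PL[n]+dy; w=np.array(loc(-.06,y,.38)); move_straight(w,.3,ori=Q); w[2]=.26; move_straight(w,.3)
    t=np.array(loc(.033,y,.24)); move_straight(t,.2)
    t[2]=.149; hit=move_straight(t,.07,threshold=6); st("placed",hit)
    return hit,t
def leave(t):
    open_jaws(); t=t.copy(); t[2]=.26; move_straight(t,.2)
E
python3 - <<'E'
from h import *
hit,t=place(4)
if not hit:
    leave(t); move_straight(loc(-.04,.10,.36),.3); c=snap("wrist","w4"); st()
E
```

```text
placed True t 29.48 tcp [0.5013 0.4287 0.1491] F [-0.6 -0.1  6.8] M [-0.07  0.06  0.02] op 0.521
```

```bash
ls pics
```

```text
scene0.png
top0.png
w0.png
w1.png
w2.png
w3.png
```

Contact came at the expected floor height (0.149), so the jar is seated and I'll release it.

```bash
python3 - <<'E'
from h import *
t=np.array(get_tcp_pos()); leave(t); move_straight(loc(-.04,.10,.36),.3); c=snap("wrist","w4"); st()
print([(k[0],k[1],ray(c,*k[1],.182)) for k in caps(c,.17,.195)])
E
```

```text
t 31.29 tcp [0.4275 0.4094 0.3588] F [ 0.6  0.2 -0.5] M [-0.   -0.01  0.04] op 1.0
[(np.int32(1131), array([318.96905393, 152.54907162]), array([0.50050881, 0.42993364, 0.182     ]))]
```

View pics/w4.png

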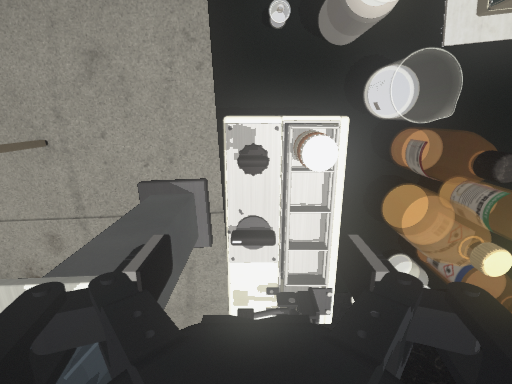

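Jar one stands in compartment 4, with its cap at (319,152). Next come the second and third jars.

```bash
cat >> h.py <<'E'
def job(g,n,off=0):
    g=np.array(g); move_straight([.36,.06,.38],.3,ori=Q); movep([*g,.25],Q)
    c,h=find(g); assert np.linalg.norm(h-g)<.08
    if np.linalg.norm(h-g)>.015: move_straight([*h,.25],.2); c,h=find(h)
    h=h+[-.0004,-.001]
    assert pick(h+[0,off])
    hit,t=place(n,-.0007+off); assert get_tcp_pos()[2]<.153
    leave(np.array(get_tcp_pos())); move_straight(loc(-.05,.02,.36),.3)
    c=read_camera("wrist"); print([(k[0],np.round(ray(c,*k[1],.182)[:2],4)) for k in caps(c,.17,.195)],"expect",loc(.033,PL[n],0)[:2])
E
python3 - <<'E'
from h import *
job([.4415,-.0675],3); job([.422,-.2205],2); st()
E
```

```text
caps [(np.int32(1007), array([ 0.4425, -0.0668])), (np.int32(837), array([ 0.4243, -0.2163])), (np.int32(291), array([ 0.533 , -0.2812])), (np.int32(407), array([ 0.6747, -0.3485]))]
down False t 35.38 tcp [ 0.4425 -0.0679  0.0314] F [-0.2 -0.2 -0.3] M [-0.04  0.06  0.02] op 1.003
grip t 35.85 tcp [ 0.4423 -0.0678  0.0315] F [-3.3  0.6 10.7] M [0.13 0.72 0.04] op 0.519
up t 36.84 tcp [ 0.4416 -0.0677  0.199 ] F [-0.6  0.1 -1.6] M [-0.    0.02  0.  ] op 0.521
placed True t 41.8 tcp [0.499  0.3727 0.149 ] F [-0.3 -0.1  6.6] M [-0.08  0.07 -0.06] op 0.522
[(np.int32(1363), array([0.5005, 0.4289])), (np.int32(1188), array([0.4979, 0.3732]))] expect [np.float64(0.49920373602135876), np.float64(0.3735445839632296)]
caps [(np.int32(1011), array([ 0.4238, -0.2192])), (np.int32(765), array([ 0.5325, -0.2933])), (np.int32(1455), array([ 0.431 , -0.3528])), (np.int32(176), array([ 0.3177, -0.3512]))]
down False t 47.81 tcp [ 0.4237 -0.2204  0.0314] F [-0.5 -0.1  0. ] M [-0.   -0.01  0.01] op 1.004
grip t 48.28 tcp [ 0.4236 -0.2204  0.0315] F [-2.7  0.1  9.4] M [0.3  0.57 0.  ] op 0.521
up t 49.28 tcp [ 0.423 -0.22   0.199] F [ 0.4  0.5 -1.3] M [-0.04  0.02 -0.02] op 0.517
placed True t 54.52 tcp [0.4966 0.3168 0.1489] F [0.2 0.1 8. ] M [-0.09  0.06  0.01] op 0.522
[(np.int32(1336), array([0.5006, 0.429 ])), (np.int32(1165), array([0.4984, 0.3731])), (np.int32(1023), array([0.4963, 0.3179]))] expect [np.float64(0.49683564236985467), np.float64(0.3175946766133715)]
t 56.35 tcp [0.4141 0.3299 0.3587] F [ 0.7  0.5 -0.5] M [-0.02  0.01 -0.01] op 0.998
```

```bash
python3 - <<'E'
from h import *
job([.533,-.297],1,.003); st(); c=snap("wrist","w5"); np.savez("w5.npz",**c)
E
```

```text
caps [(np.int32(1004), array([ 0.5359, -0.2989])), (np.int32(2472), array([ 0.6372, -0.348 ])), (np.int32(256), array([ 0.7009, -0.2732])), (np.int32(416), array([ 0.3603, -0.3596]))]
down False t 60.85 tcp [ 0.5358 -0.2971  0.0315] F [-0.9 -0.4  0.4] M [-0.05 -0.02 -0.  ] op 0.998
grip t 61.31 tcp [ 0.5357 -0.297   0.0316] F [-1.9  1.3  7. ] M [ 0.21  0.38 -0.04] op 0.522
up t 62.3 tcp [ 0.535  -0.2966  0.1987] F [-0.3  0.9 -1.3] M [0.04 0.03 0.02] op 0.519
placed True t 68.41 tcp [0.4944 0.2639 0.149 ] F [ 0.1 -1.   5.8] M [-0.05  0.16  0.02] op 0.523
[(np.int32(1341), array([0.4967, 0.4325])), (np.int32(1162), array([0.4984, 0.3731])), (np.int32(1024), array([0.4963, 0.3179])), (np.int32(897), array([0.4943, 0.2619]))] expect [np.float64(0.4944675487183506), np.float64(0.2616447692635134)]
t 70.28 tcp [0.4144 0.3296 0.3584] F [ 0.4  0.6 -0.2] M [-0.02  0.01 -0.06] op 0.999
```

View pics/w5.png

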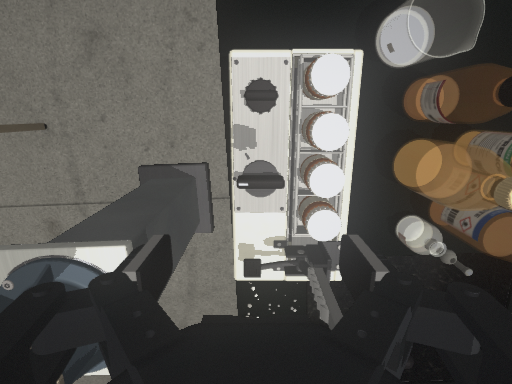

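All four jars are in the carrier, with caps at (328,75), (326,130), (324,177) and (322,221). The cap in compartment 4 shifted about 5 mm, so I'll check that it's level.

```bash
python3 - <<'E'
from h import *
c=dict(np.load("w5.npz")); P=cloud(c); col=c["color"]
for u,v in ((328,75),(326,130),(324,177),(322,221)):
    p=P[v-6:v+7,u-6:u+7].reshape(-1,3); A=np.c_[p[:,:2]-p[:,:2].mean(0),np.ones(len(p))]; s=np.linalg.lstsq(A,p[:,2],rcond=None)[0]
    print(np.round(p.mean(0),4),"slope",np.round(s[:2],3),"z",s[2].round(4))
E
```

```text
[0.495  0.4318 0.1817] slope [-0.015  0.021] z 0.1817
[0.4944 0.3748 0.1818] slope [0.007 0.008] z 0.1818
[0.4935 0.3213 0.1819] slope [-0.039  0.002] z 0.1819
[0.4919 0.2674 0.1838] slope [-0.963  1.535] z 0.1838
```

```bash
python3 - <<'E'
from h import *
q=down(TH+np.pi/2)
close(20); p=loc(-.060,-.118,.36); movep(p,q)
p[2]=.18; move_straight(p,.15); st("above")
p[2]=.136; print(move_straight(p,.05,threshold=25)); st("press")
dwell(3.5); st("held")
p[2]=.30; move_straight(p,.15); move_straight(loc(-.05,.02,.36),.3,ori=Q); open_jaws()
c=snap("wrist","w6"); np.savez("w6.npz",**c); P=cloud(c)
for z0,z1 in ((.29,.33),(.20,.24)):
    m=(P[...,2]>z0)&(P[...,2]<z1)&(P[...,0]>.42)&(P[...,0]<.56)&(P[...,1]>.17)&(P[...,1]<.21); print(m.sum(),np.percentile(P[m][:,2],95) if m.any() else 0)
print([(k[0],np.round(ray(c,*k[1],.092)[:2],4),k[2][2]) for k in caps(c,.08,.1)])
E
```

```text
above t 74.03 tcp [0.3988 0.1929 0.1807] F [-0.2 -0.3  0.2] M [ 0.04 -0.02  0.01] op 0.002
False
press t 75.06 tcp [0.3984 0.1926 0.1362] F [-2.8  0.2  0.7] M [-0.02  0.4  -0.03] op 0.004
held t 78.56 tcp [0.3985 0.1926 0.136 ] F [-0.8 -0.5  0.8] M [-0.04  0.27 -0.01] op 0.005
0 0
688 0.22388909965809387
[(np.int32(413), array([0.6166, 0.4854]), np.float64(0.0897090440086992)), (np.int32(803), array([0.4969, 0.4322]), np.float64(0.09202617434432482)), (np.int32(723), array([0.4985, 0.3728]), np.float64(0.09208449916851742)), (np.int32(647), array([0.4963, 0.3174]), np.float64(0.0922843228599523)), (np.int32(588), array([0.4942, 0.2616]), np.float64(0.09234581974689263)), (np.int32(119), array([0.6963, 0.1779]), np.float64(0.09233192025273763))]
```

View pics/w6.png

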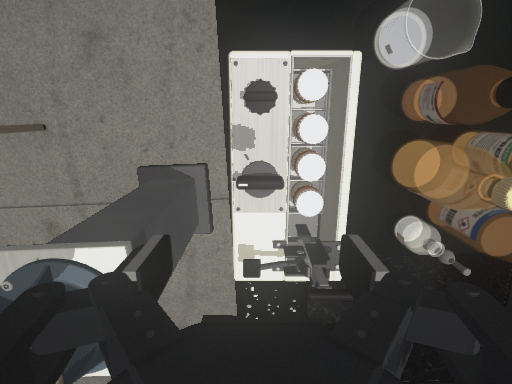

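The carrier is fully down, with all four caps at z 0.092 at (313,85), (313,128), (311,166) and (308,201). Next I'll turn the isolator on and twist the start knob.

```bash
python3 - <<'E'
from h import *
def turn(x,y,z,dest,a0,back=False):
    p=loc(x,y,.24); movep(p,down(a0)); p[2]=z; print(move_straight(p,.1,threshold=8)); close(40); st("closed")
    for f in np.linspace(0,1,7)[1:]: movep(p,down(a0+dest*f))
    dwell(.4); st("turned")
    if back:
        for f in np.linspace(1,0,5)[1:]: movep(p,down(a0+dest*f))
    open_jaws(); p[2]=.27; move_straight(p,.2)
a=TH+np.pi/2
turn(-.044,0,.131,-np.pi/3,a)
turn(-.0447,.107,.137,-1.075,a,True)
move_straight(loc(-.06,.02,.36),.3,ori=Q)
dwell(.3); c=snap("wrist","w7"); st()
print([(k[0],np.round(ray(c,*k[1],.092)[:2],4)) for k in caps(c,.08,.1)])
E
```

```text
False
closed t 85.67 tcp [0.4195 0.3104 0.1312] F [-1.3  5.9  2.8] M [ 0.94  0.24 -0.04] op 0.151
turned t 87.82 tcp [0.4192 0.3101 0.1312] F [-4.8  2.7  5.6] M [0.72 0.99 0.01] op 0.154
False
closed t 92.08 tcp [0.4234 0.4181 0.1374] F [ 1.2  8.6 -0.6] M [ 1.63  0.1  -0.02] op 0.111
turned t 94.22 tcp [0.4234 0.4185 0.1374] F [ 1.3 11.3 -1.7] M [2.33 0.1  0.58] op 0.113
t 99.29 tcp [0.4043 0.3306 0.3599] F [-0.4  0.4  0. ] M [ 0.02 -0.   -0.03] op 1.0
[(np.int32(433), array([0.6163, 0.4861])), (np.int32(814), array([0.4969, 0.4323])), (np.int32(727), array([0.4984, 0.3729])), (np.int32(658), array([0.4962, 0.3176])), (np.int32(609), array([0.4941, 0.262 ])), (np.int32(131), array([0.6968, 0.1783]))]
```

View pics/w7.png

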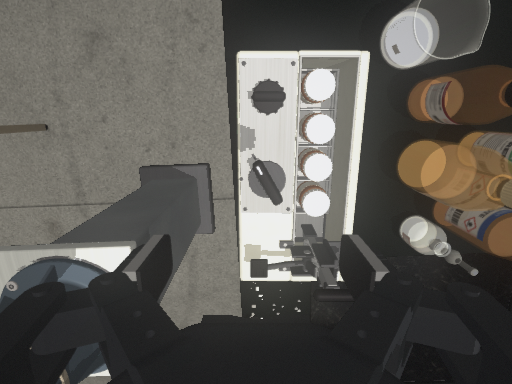

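The isolator bar (267,183) is turned on and the knob bar (268,97) is back along x. The 0.58 N m moment at the end of the twist, well above the spring's 0.19, shows the knob reached its stop.

```bash
python3 -c "
from bench import *
print(hand_in())"
```

```text
the job is handed in; nothing more can be done
None
```

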